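Line up the bottle plugs by thickness for the printing machine's changeover

TASK

Line up the four white bottle plugs on the bar for the next changeover: one standing upright in the middle of each black pad, in order of thickness, the narrowest on the pad next to the black star knob and the thickest at the far end of the row. Leave the green sample cup standing.

Things in the scene. Friction and masses are not known exactly. Their poses are not given: they have to be found in the camera images.
- plug1_center (a point): The narrowest of four loose bottle-centring plugs: a plain upright white plastic cylinder, 22 mm in diameter and 50 mm high (all four are equally high), its sides straight up to 42 mm and the top rim chamfered by 4 mm, with a small dark dot in the middle of its flat top. About 30 g (varies by a third). Stands on the steel table at the start. This point is at its centre, 25 mm above its underside; z is its upright axis.
- plug2_center (a point): The second narrowest of four loose bottle-centring plugs: a plain upright white plastic cylinder, 32 mm in diameter and 50 mm high (all four are equally high), its sides straight up to 42 mm and the top rim chamfered by 4 mm, with a small dark dot in the middle of its flat top. About 55 g (varies by a third). Stands on the steel table at the start. This point is at its centre, 25 mm above its underside; z is its upright axis.
- plug3_center (a point): The second thickest of four loose bottle-centring plugs: a plain upright white plastic cylinder, 42 mm in diameter and 50 mm high (all four are equally high), its sides straight up to 42 mm and the top rim chamfered by 4 mm, with a small dark dot in the middle of its flat top. About 95 g (varies by a third). Stands on the steel table at the start. This point is at its centre, 25 mm above its underside; z is its upright axis.
- plug4_center (a point): The thickest of four loose bottle-centring plugs: a plain upright white plastic cylinder, 54 mm in diameter and 50 mm high (all four are equally high), its sides straight up to 42 mm and the top rim chamfered by 4 mm, with a small dark dot in the middle of its flat top. About 160 g (varies by a third). Stands on the steel table at the start. This point is at its centre, 25 mm above its underside; z is its upright axis.
- seat1_top (a point): One of four identical flat round black plastic pads, 58 mm in diameter and 4 mm thick, fixed in a straight row about 76 mm apart (66 to 86 mm) on a flat aluminium bar (72 mm wide, 410 mm long, 8 mm thick, fixed to the table). The pads are numbered 1 to 4 along the row, this is number 1; which end of the row has the star knob changes from start to start. This point is the centre of the pad's top face, 12 mm above the table; z is up and y runs along the bar.
- seat2_top (a point): One of four identical flat round black plastic pads, 58 mm in diameter and 4 mm thick, fixed in a straight row about 76 mm apart (66 to 86 mm) on a flat aluminium bar (72 mm wide, 410 mm long, 8 mm thick, fixed to the table). The pads are numbered 1 to 4 along the row, this is number 2; which end of the row has the star knob changes from start to start. This point is the centre of the pad's top face, 12 mm above the table; z is up and y runs along the bar.
- seat3_top (a point): One of four identical flat round black plastic pads, 58 mm in diameter and 4 mm thick, fixed in a straight row about 76 mm apart (66 to 86 mm) on a flat aluminium bar (72 mm wide, 410 mm long, 8 mm thick, fixed to the table). The pads are numbered 1 to 4 along the row, this is number 3; which end of the row has the star knob changes from start to start. This point is the centre of the pad's top face, 12 mm above the table; z is up and y runs along the bar.
- seat4_top (a point): One of four identical flat round black plastic pads, 58 mm in diameter and 4 mm thick, fixed in a straight row about 76 mm apart (66 to 86 mm) on a flat aluminium bar (72 mm wide, 410 mm long, 8 mm thick, fixed to the table). The pads are numbered 1 to 4 along the row, this is number 4; which end of the row has the star knob changes from start to start. This point is the centre of the pad's top face, 12 mm above the table; z is up and y runs along the bar.
- star_knob_top (a point): Fixed clamp with a black six-lobed star knob, 44 mm across, on a steel foot, at one end of the aluminium bar, about 68 mm beyond the centre of the last pad. It marks the end where the row begins. The other end has a low plain aluminium block with two screws (50 by 26 by 14 mm, 22 mm above the table with the bar). This point is the middle of the knob's top, 50 mm above the table. Not to be operated.
- cup_center (a point): Loose green plastic sample cup, open at the top, 85 mm high, 70 mm in diameter at the rim and 54 mm at the foot, 0.14 kg, standing upright among the plugs. A bystander. This point is on its axis, half-way up (42.5 mm); z is its upright axis.
Mind the look-alikes: they are no part of the job. What is shaped like the part that bears plug2_center but purple is not meant.

How it is judged:
At the end, for the whole second after the job is handed in: Narrowest plug on the pad next to the star knob, then ever thicker to the far end: each upright (0.12 rad), standing on its pad within 12 mm of its centre (plug centre 20 to 30 mm above the pad), released and at rest (under 20 mm/s); the green cup upright (0.2 rad) (((horizontal distance between star_knob_top and seat1_top below 0.12 m and horizontal distance between plug1_center and seat1_top below 0.012 m and z of plug1_center in the frame of seat1_top between 0.02 and 0.03 m and horizontal distance between plug2_center and seat2_top below 0.012 m and z of plug2_center in the frame of seat2_top between 0.02 and 0.03 m and horizontal distance between plug3_center and seat3_top below 0.012 m and z of plug3_center in the frame of seat3_top between 0.02 and 0.03 m and horizontal distance between plug4_center and seat4_top below 0.012 m and z of plug4_center in the frame of seat4_top between 0.02 and 0.03 m) or (horizontal distance between star_knob_top and seat4_top below 0.12 m and horizontal distance between plug1_center and seat4_top below 0.012 m and z of plug1_center in the frame of seat4_top between 0.02 and 0.03 m and horizontal distance between plug2_center and seat3_top below 0.012 m and z of plug2_center in the frame of seat3_top between 0.02 and 0.03 m and horizontal distance between plug3_center and seat2_top below 0.012 m and z of plug3_center in the frame of seat2_top between 0.02 and 0.03 m and horizontal distance between plug4_center and seat1_top below 0.012 m and z of plug4_center in the frame of seat1_top between 0.02 and 0.03 m)) and angle between each of plug1_center, plug2_center, plug3_center, plug4_center's own z axis and vertical below 0.12 rad and linear speed of each of plug1, plug2, plug3, plug4 below 0.02 m/s and angle between cup_center's own z axis and vertical below 0.2 rad); the robot touches nothing.
It fails at once if the green sample cup is knocked over (angle between cup_center's own z axis and vertical above 0.6 rad).
It also fails if it takes over 112 s, if anything falls off the work surface, if the arm or the gripper's body presses on something with over 40 N, if the wrist force passes 120 N, or if a joint passes its speed limit or range.

ROBOT

A 7-joint arm with a two-finger parallel gripper is mounted at the origin on the work surface. World frame = base frame: x ahead of the robot, y to its left, z up, the work surface at z = 0. Lengths are in m, angles in rad, forces in N, time in s.
With the tool pointing down it reaches from about 0.425 to 0.925 m from the base axis. Payload 6.8 kg.
Tool frame: the origin (TCP) lies midway between the tips of the shut fingers; the grasp point (between the pads) lies 19 mm behind it; z points along the fingers, y is the line along which they close (so a half turn about z gives the same grasp; the last joint's range is limited). The gripper opens to 85 mm and grips with 20 to 120 N. Pads are 22 mm wide; open, the fingers measure 114 mm over their backs; the gripper's body (76 mm by 85 mm) begins 54 mm behind the grasp point. The pads swing forward as they close: fully open they stand 13 mm farther back than shut.
Start: joints at [-1.336, 0.477, 0.022, 1.555, -0.011, 1.109, -0.083], TCP at [0.227, 0.636, 0.231] pointing down, gripper open.
Joint ranges: [-2.96, 2.96], [-0.34, 2.1], [-1.41, 1.46], [0.24, 2.44], [-1.37, 4.51], [0.17, 1.92], [-2.96, 2.96]. Speed limits (rad/s): [2.39, 2.39, 3.14, 3.14, 3.14, 3.14, 3.14].

INTERFACE

Orientations are given as a unit quaternion [w, x, y, z].
In Python, from station import * gives the robot as it stands. The module is installed in compiled form; this text tells all that it offers.
- The arm moves only by the shell command python3 -m jog 'ROWS' [OPENING] [FORCE]. ROWS is JSON, a list of rows, each an object of numbers: "x", "y", "z": the shift along the tool's x, y, z in m; "ax", "ay", "az": the turn, a rotation vector about the tool's x, y, z in rad. In form: [{"x": .., "y": .., "z": .., "ax": .., "ay": .., "az": ..}, ...]. A call has 1 to 12 rows; each row is the pose to reach, as a shift and turn from the pose commanded when the call began, along the tool's axes at that moment; what a row does not reach only later rows make up. A row lasts 1/10 s, in which the tool goes at most 50 mm and 8.59 degrees, less where a joint would pass 70% of its speed; a pose out of reach is approached as far as the arm can. A call with a gripper value outside its range is refused whole. OPENING is the opening, from 0 (shut) to 1 (fully open), set as the call begins (- or left out, the last holds). The fingers move at their own pace and stop on an object; FORCE is the grip in N (left out, the last holds). Time passes only in rows, so rows that repeat a pose let the fingers close. It gives the time, the measured TCP pose, the force, the opening and the grip force at its end, in the units of the state.
- get_obs(): the state, without advancing time (a new reading comes with each control period).
- read_camera(name): name is "scene" or "top"; returns the picture (400x640x3 uint8, red, green, blue); there is no depth.
- camera_params(name): a dict with "K" (3x3 intrinsics, pixels), "D" ([k1, k2, p1, p2, k3] as OpenCV has them; the pictures are not rectified), "origin" and "attitude" of the camera in the world. Camera axes: x right, y up, looking along -z (the intrinsics and any distortion apply to the point x, -y, -z); pixel columns grow to the right and rows downward; lengths in m; the calibration is good to about 2 mm. A picture is of the moment at which its call begins. camera_params takes no time and is no camera call.
- hand_in(): hands the job in; it is judged then, once.
The state is a dict: "t": time; "q": joint angles; "joint_vel": joint speeds; "joint_torque": joint torques, N m; "eef_pos": TCP position; "tool_rot": TCP orientation; "contact_force": force on the tool from outside, world axes, zero at the start; "torque": the same for the moment, N m; "gripper_width": opening from 0.0 (shut) to 1.0 (fully open); "grasp_force": force on a finger pad.
Only numpy, scipy, OpenCV 4.12 (cv2) and the standard library are available. Lean on these libraries where they do the work, as an engineer would, in place of code of your own. Each camera call takes 0.05 s, during which the arm holds its last target. There are 200 camera calls.

## Working session

There is one attempt and no reset: what is moved stays moved. The work goes in short steps, Python scripts to look and compute and a shell command to move; the robot and the scene stay as the last step left them, time stands still between calls to the robot, and variables do not carry over. Pictures are saved under pics/ and viewed, at most 14 in all, crops included, and the job is handed in when it is done.

```bash
mkdir -p pics; cat > h.py <<'E'
from station import *
import numpy as np, cv2
from scipy.spatial.transform import Rotation as R
def att(p):
    a=np.array(p["attitude"],float)
    return a if a.shape==(3,3) else R.from_quat(a,scalar_first=True).as_matrix()
def cast(name,uv,z):
    p=camera_params(name); n=cv2.undistortPoints(np.array(uv,float).reshape(-1,1,2),np.array(p["K"],float),np.array(p["D"],float)).reshape(-1,2)
    d=np.c_[n[:,0],-n[:,1],-np.ones(len(n))]@att(p).T; o=np.array(p["origin"])
    return o+d*((z-o[2])/d[:,2])[:,None]
def snap(name,f):
    im=read_camera(name); cv2.imwrite(f"pics/{f}.png",im[...,::-1]); return im
E
python3 - <<'E'
from h import *
for n in("top","scene"):
    snap(n,n+"0"); p=camera_params(n); print(n,p["origin"],p["attitude"],np.array(p["K"]).tolist(),p["D"])
    print(cast(n,[(0,0),(639,0),(0,399),(639,399)],0).round(3).tolist())
o=get_obs(); print(o["t"],o["eef_pos"],o["tool_rot"],o["gripper_width"])
E
```

```text
top [ 0.38094208 -0.0011086   1.08193554] [-0.69671817 -0.05104184  0.05105307  0.7137031 ] [[458.5773299136901, 0.0, 324.0915429298311], [0.0, 458.5773299136901, 203.6197180006154], [0.0, 0.0, 1.0]] [-0.10967326  0.          0.          0.          0.        ]
[[1.144, 0.901, 0.0], [1.095, -0.902, 0.0], [0.073, 0.805, 0.0], [0.038, -0.759, 0.0]]
scene [1.17921436 0.40455319 0.66703602] [0.43356575 0.19794521 0.38025621 0.79261823] [[449.8264912276088, 0.0, 314.3098501873734], [0.0, 449.8264912276088, 196.16861810756788], [0.0, 0.0, 1.0]] [-0.00984101  0.          0.          0.          0.        ]
[[0.004, -2.365, 0.0], [-1.622, 0.472, 0.0], [1.168, -0.191, 0.0], [0.646, 0.626, 0.0]]
0.1 [0.22668098 0.63523694 0.23042191] [-1.02929957e-04  1.70537515e-01  9.85350839e-01 -8.18849058e-04] 1.0001738059704808
```

View pics/top0.png

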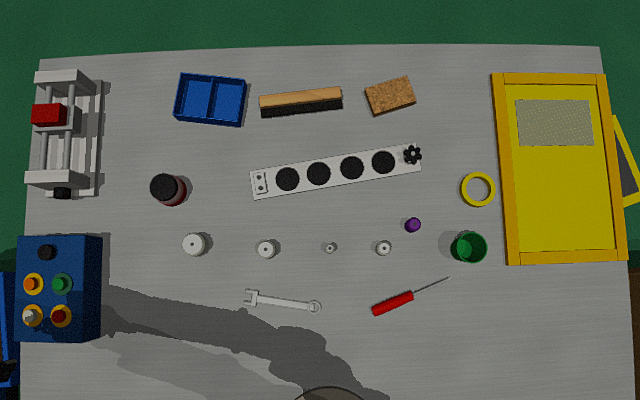

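View pics/scene0.png

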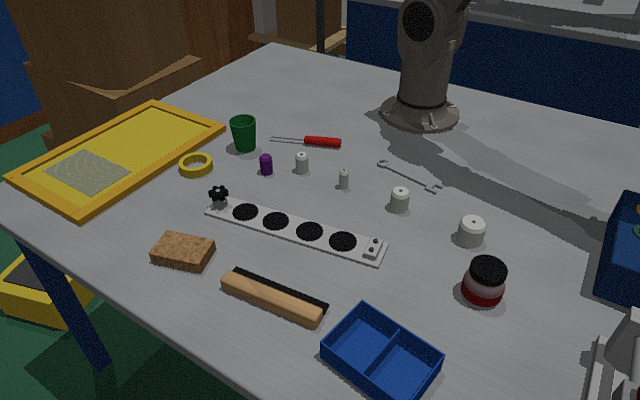

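Top view:
- Pads are at (288,179), (318,174), (352,168) and (383,162). The star knob is at (412,155) on the right, so the narrowest plug goes on (383,162).
- White plug candidates are (195,244) thickest, (266,249) second thickest, (330,248) narrowest and (383,248) second narrowest.
- Look-alikes are the purple cylinder (413,225), the red/black jar (168,189), which is not a plug, and the screws on the end block (260,181). The cup is at (468,247).

```bash
python3 - <<'E'
from h import *
im=cv2.imread("pics/top0.png"); hsv=cv2.cvtColor(im,cv2.COLOR_BGR2HSV); g=hsv[...,2]
def blob(m,c,r):
    w=np.zeros_like(m); cv2.circle(w,c,r,255,-1); k=cv2.findContours(m&w,cv2.RETR_EXTERNAL,cv2.CHAIN_APPROX_NONE)[0]
    return cv2.minEnclosingCircle(max(k,key=cv2.contourArea))
wm=((g>165)*255).astype(np.uint8); bm=((g<60)*255).astype(np.uint8)
for n,c,r in(("p1",(330,248),14),("p2",(383,248),16),("p3",(266,249),18),("p4",(195,244),20)):
    (u,v),rr=blob(wm,c,r); P=cast("top",[(u,v),(u+rr,v)],.048); 
    # dot: darkest pixel centroid in centre
    y,x=c[1],c[0]; s=255-g[y-5:y+6,x-5:x+6].astype(float); s=np.clip(s-np.percentile(s,80),0,None); yy,xx=np.mgrid[-5:6,-5:6]
    d=(x+(s*xx).sum()/s.sum(),y+(s*yy).sum()/s.sum()); D=cast("top",[d],.05)[0]
    print(n,round(u,1),round(v,1),P[0].round(4),"R",np.linalg.norm(P[1]-P[0]).round(4),"dot",np.round(d,1),D.round(4))
for n,c,r,z in(("s4",(288,179),16,.012),("s3",(318,174),16,.012),("s2",(352,168),16,.012),("s1",(383,162),16,.012),("knob",(412,155),14,.05)):
    (u,v),rr=blob(bm,c,r); P=cast("top",[(u,v),(u+rr,v)],z); print(n,round(u,1),round(v,1),P[0].round(4),np.linalg.norm(P[1]-P[0]).round(4))
print("cup",cast("top",[(468,247)],.085).round(3),"purple",cast("top",[(413,225)],.05).round(3))
cv2.imwrite("pics/crop.png",cv2.resize(im[130:275,160:500],None,fx=2.3,fy=2.3,interpolation=2))
E
```

```text
p1 329.0 250.0 [ 0.4258 -0.0114  0.048 ] R 0.0022 dot [331.9 246.6] [ 0.4331 -0.018   0.05  ]
p2 384.0 247.7 [ 0.4279 -0.1355  0.048 ] R 0.0108 dot [383.  247.2] [ 0.4289 -0.1329  0.05  ]
p3 263.5 247.5 [0.4348 0.136  0.048 ] R 0.0147 dot [265.6 248.9] [0.4314 0.131  0.05  ]
p4 192.5 239.5 [0.4561 0.2985 0.048 ] R 0.0177 dot [191.7 243.8] [0.4462 0.2995 0.05  ]
s4 287.2 178.6 [0.5988 0.0834 0.012 ] 0.0281
s3 318.3 173.4 [0.6098 0.0092 0.012 ] 0.0282
s2 351.6 167.3 [ 0.6225 -0.0708  0.012 ] 0.0279
s1 382.8 162.0 [ 0.6339 -0.1461  0.012 ] 0.0278
knob 412.0 154.4 [ 0.6415 -0.2098  0.05  ] 0.0226
cup [[ 0.422 -0.316  0.085]] purple [[ 0.477 -0.203  0.05 ]]
```

View pics/crop.png

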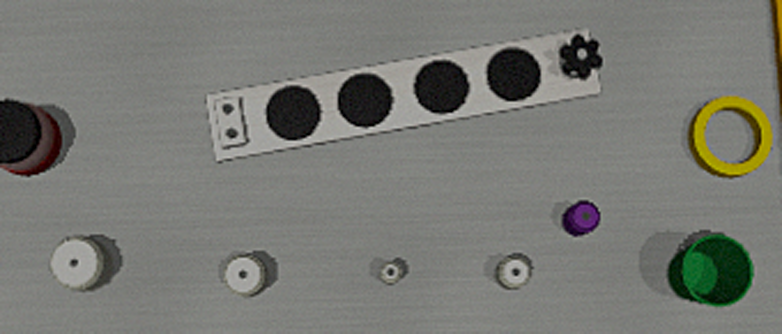

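The crop confirms the dots: p4 (192.2,243.9), p3 (266.5,249.1), p1 (330,248.3), p2 (383.9,247.8). Purple is the decoy at (413,225).

```bash
cat >> h.py <<'E'
def proj(name,X):
    p=camera_params(name); c=(np.array(X)-np.array(p["origin"]))@att(p); c=c*[1,-1,-1]
    return cv2.projectPoints(c.reshape(-1,1,3),np.zeros(3),np.zeros(3),np.array(p["K"],float),np.array(p["D"],float))[0].reshape(-1,2)
def T(): 
    o=get_obs(); return np.array(o["eef_pos"]),R.from_quat(o["tool_rot"],scalar_first=True).as_matrix()
def go(x,y):
    p,M=T(); d=(np.array([x,y,p[2]])-p)@M
    yaw=np.degrees(np.arctan2(M[1,1],M[0,1])); print("shift",d.round(4),"z now",p[2].round(4),"yaw",yaw.round(2))
E
python3 - <<'E'
from h import *
d=cast("top",[(330,248.3),(383.9,247.8),(266.5,249.1),(192.2,243.9)],.05); print(d.round(4)); print("plug dots in scene",proj("scene",d).round(1).tolist())
print("TCP px",proj("top",[T()[0]]),proj("scene",[T()[0]]))
s=np.array([[.6339,-.1461,.012],[.5988,.0834,.012]]); print(proj("scene",s).round(1).tolist())
v=s[0]-s[1]; print("bar perp yaw",np.degrees(np.arctan2(v[0],-v[1])))
go(d[3][0],d[3][1]); print(T()[1].round(3).tolist())
print("box corner",cast("top",[(103,235),(103,342)],.1).round(3))
E
python3 -c "
import cv2;im=cv2.imread('pics/scene0.png')[140:270,170:500];cv2.imwrite('pics/c2.png',cv2.resize(im,None,fx=2.4,fy=2.4,interpolation=2))"
```

```text
[[ 0.4295 -0.0138  0.05  ]
 [ 0.4275 -0.135   0.05  ]
 [ 0.4309  0.129   0.05  ]
 [ 0.446   0.2985  0.05  ]]
plug dots in scene [[343.6, 168.6], [301.3, 153.0], [399.3, 188.9], [473.2, 220.3]]
TCP px [[ -1.24393179 353.38030945]] [[721.05132839 141.98852919]]
[[245.5, 209.7], [342.5, 239.0]]
bar perp yaw 8.695502877424774
shift [-0.3198 -0.2435  0.0004] z now 0.2304 yaw 70.36
[[-0.942, 0.336, -0.0], [0.336, 0.942, -0.002], [-0.0, -0.002, -1.0]]
box corner [[0.466 0.486 0.1  ]
 [0.234 0.48  0.1  ]]
```

View pics/c2.png

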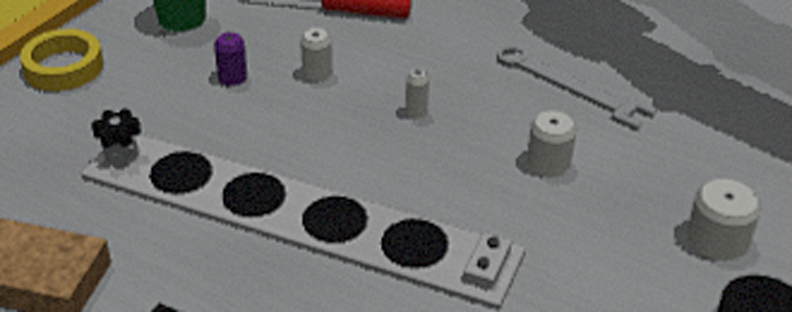

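The scene picture agrees with the top estimate to about 1.5 px for both plugs and pads. Setting out above plug 4 with the turn.

```bash
python3 -m jog '[{"x":-0.027,"y":-0.02,"az":0.09},{"x":-0.053,"y":-0.04,"az":0.18},{"x":-0.08,"y":-0.061,"az":0.27},{"x":-0.107,"y":-0.081,"az":0.36},{"x":-0.133,"y":-0.101,"az":0.45},{"x":-0.16,"y":-0.122,"az":0.54},{"x":-0.187,"y":-0.142,"az":0.63},{"x":-0.213,"y":-0.162,"az":0.72},{"x":-0.24,"y":-0.183,"az":0.81},{"x":-0.267,"y":-0.203,"az":0.9},{"x":-0.293,"y":-0.223,"az":0.99},{"x":-0.32,"y":-0.2435,"az":1.076}]' 1 40
python3 -m jog '[{"x":0},{"x":0},{"x":0}]'; python3 -c "
from h import *
go(.446,.2985)"
```

```text
shift [-0.3197 -0.2434  0.0004] z now 0.2304 yaw 70.36validation failed for argument at $[0]...
validation failed for argument at $[0]...
```

```bash
python3 -m jog '[{"x":-0.027,"y":-0.02,"z":0,"ax":0,"ay":0,"az":0.09},{"x":-0.053,"y":-0.04,"z":0,"ax":0,"ay":0,"az":0.18},{"x":-0.08,"y":-0.061,"z":0,"ax":0,"ay":0,"az":0.27},{"x":-0.107,"y":-0.081,"z":0,"ax":0,"ay":0,"az":0.36},{"x":-0.133,"y":-0.101,"z":0,"ax":0,"ay":0,"az":0.45},{"x":-0.16,"y":-0.122,"z":0,"ax":0,"ay":0,"az":0.54},{"x":-0.187,"y":-0.142,"z":0,"ax":0,"ay":0,"az":0.63},{"x":-0.213,"y":-0.162,"z":0,"ax":0,"ay":0,"az":0.72},{"x":-0.24,"y":-0.183,"z":0,"ax":0,"ay":0,"az":0.81},{"x":-0.267,"y":-0.203,"z":0,"ax":0,"ay":0,"az":0.9},{"x":-0.293,"y":-0.223,"z":0,"ax":0,"ay":0,"az":0.99},{"x":-0.32,"y":-0.2435,"z":0,"ax":0,"ay":0,"az":1.076}]' 1 40
python3 -m jog '[{"x":0,"y":0,"z":0,"ax":0,"ay":0,"az":0},{"x":0,"y":0,"z":0,"ax":0,"ay":0,"az":0}]'; python3 -c "
from h import *
go(.446,.2985)"
```

```text
t: 1.3
eef_pos: [0.4473, 0.2969, 0.2313]
tool_rot: [-0.0, 0.654, 0.757, 0.0]
contact_force: [0.3, 0.5, -0.3]
gripper_width: 1.0
grasp_force: 0.0
t: 1.5
eef_pos: [0.447, 0.2976, 0.2313]
tool_rot: [-0.0, 0.653, 0.758, -0.0]
contact_force: [-0.7, 0.9, -0.6]
gripper_width: 1.001
grasp_force: 0.0
shift [ 0.0011 -0.0009  0.    ] z now 0.2313 yaw 8.52
```

```bash
python3 -m jog '[{"x":0.001,"y":-0.001,"z":0.03,"ax":0,"ay":0,"az":0},{"x":0.001,"y":-0.001,"z":0.06,"ax":0,"ay":0,"az":0},{"x":0.001,"y":-0.001,"z":0.09,"ax":0,"ay":0,"az":0},{"x":0.001,"y":-0.001,"z":0.12,"ax":0,"ay":0,"az":0},{"x":0.001,"y":-0.001,"z":0.15,"ax":0,"ay":0,"az":0},{"x":0.001,"y":-0.001,"z":0.17,"ax":0,"ay":0,"az":0},{"x":0.001,"y":-0.001,"z":0.19,"ax":0,"ay":0,"az":0},{"x":0.001,"y":-0.001,"z":0.205,"ax":0,"ay":0,"az":0},{"x":0.001,"y":-0.001,"z":0.216,"ax":0,"ay":0,"az":0},{"x":0.001,"y":-0.001,"z":0.223,"ax":0,"ay":0,"az":0},{"x":0.001,"y":-0.001,"z":0.225,"ax":0,"ay":0,"az":0},{"x":0.001,"y":-0.001,"z":0.225,"ax":0,"ay":0,"az":0}]'
python3 -c "
from h import *
snap('scene','s1');go(.446,.2985)
import cv2;im=cv2.imread('pics/s1.png')[100:290,340:600];cv2.imwrite('pics/c3.png',cv2.resize(im,None,fx=2.4,fy=2.4))"
```

```text
t: 2.7
eef_pos: [0.4455, 0.2999, 0.0065]
tool_rot: [-0.0, 0.651, 0.759, 0.0]
contact_force: [-0.8, 0.3, -0.4]
gripper_width: 1.002
grasp_force: 0.0
shift [-0.0015  0.0001 -0.    ] z now 0.0068 yaw 8.7
```

View pics/c3.png

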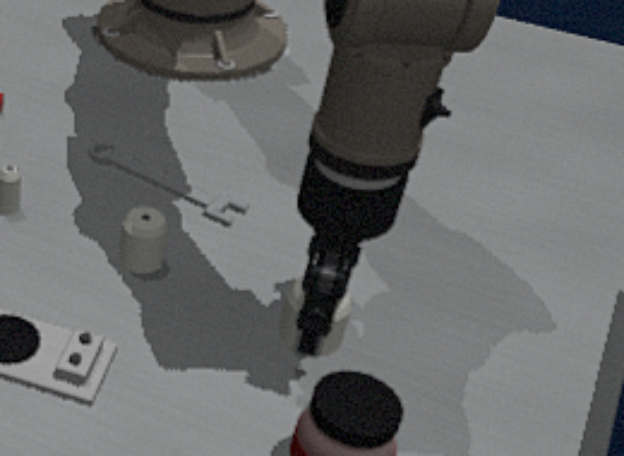

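The gripper straddles plug 4, with the front finger between it and the jar at crop (348,410), and it is centred. Closing.

```bash
python3 -m jog '[{"x":0,"y":0,"z":0,"ax":0,"ay":0,"az":0},{"x":0,"y":0,"z":0,"ax":0,"ay":0,"az":0},{"x":0,"y":0,"z":0,"ax":0,"ay":0,"az":0},{"x":0,"y":0,"z":0,"ax":0,"ay":0,"az":0},{"x":0,"y":0,"z":0,"ax":0,"ay":0,"az":0},{"x":0,"y":0,"z":0,"ax":0,"ay":0,"az":0},{"x":0,"y":0,"z":0,"ax":0,"ay":0,"az":0},{"x":0,"y":0,"z":0,"ax":0,"ay":0,"az":0}]' 0 40
python3 -m jog '[{"x":0,"y":0,"z":-0.01,"ax":0,"ay":0,"az":0},{"x":0,"y":0,"z":-0.03,"ax":0,"ay":0,"az":0},{"x":0,"y":0,"z":-0.05,"ax":0,"ay":0,"az":0},{"x":0,"y":0,"z":-0.07,"ax":0,"ay":0,"az":0},{"x":0,"y":0,"z":-0.08,"ax":0,"ay":0,"az":0},{"x":0,"y":0,"z":-0.08,"ax":0,"ay":0,"az":0}]'
python3 -c "
from h import *
go(.5988,.0834)"
```

```text
t: 3.55
eef_pos: [0.4457, 0.3, 0.0071]
tool_rot: [0.0, 0.651, 0.759, 0.001]
contact_force: [-2.2, -0.8, 5.6]
gripper_width: 0.618
grasp_force: 41.5
t: 4.15
eef_pos: [0.446, 0.3003, 0.0878]
tool_rot: [0.0, 0.651, 0.759, 0.001]
contact_force: [0.2, -0.1, -2.5]
gripper_width: 0.621
grasp_force: 42.3
shift [-2.376e-01  1.182e-01 -1.000e-04] z now 0.0878 yaw 8.71
```

```bash
python3 -m jog '[{"x":-0.012,"y":0.006,"z":0,"ax":0,"ay":0,"az":0},{"x":-0.036,"y":0.018,"z":0,"ax":0,"ay":0,"az":0},{"x":-0.064,"y":0.032,"z":0,"ax":0,"ay":0,"az":0},{"x":-0.092,"y":0.046,"z":0,"ax":0,"ay":0,"az":0},{"x":-0.12,"y":0.06,"z":0,"ax":0,"ay":0,"az":0},{"x":-0.148,"y":0.074,"z":0,"ax":0,"ay":0,"az":0},{"x":-0.176,"y":0.088,"z":0,"ax":0,"ay":0,"az":0},{"x":-0.204,"y":0.102,"z":0,"ax":0,"ay":0,"az":0},{"x":-0.226,"y":0.112,"z":0,"ax":0,"ay":0,"az":0},{"x":-0.2376,"y":0.118,"z":0,"ax":0,"ay":0,"az":0},{"x":-0.2376,"y":0.118,"z":0,"ax":0,"ay":0,"az":0},{"x":-0.2376,"y":0.118,"z":0,"ax":0,"ay":0,"az":0}]'
python3 -c "
from h import *
go(.5988,.0834)"
```

```text
t: 5.35
eef_pos: [0.597, 0.0834, 0.0855]
tool_rot: [-0.001, 0.651, 0.759, -0.0]
contact_force: [-0.9, 0.3, -1.7]
gripper_width: 0.617
grasp_force: 42.3
shift [-0.0003  0.0018 -0.    ] z now 0.0855 yaw 8.73
```

```bash
python3 -m jog '[{"x":0,"y":0.002,"z":0.015,"ax":0,"ay":0,"az":0},{"x":0,"y":0.002,"z":0.03,"ax":0,"ay":0,"az":0},{"x":0,"y":0.002,"z":0.043,"ax":0,"ay":0,"az":0},{"x":0,"y":0.002,"z":0.053,"ax":0,"ay":0,"az":0},{"x":0,"y":0.002,"z":0.06,"ax":0,"ay":0,"az":0},{"x":0,"y":0.002,"z":0.063,"ax":0,"ay":0,"az":0},{"x":0,"y":0.002,"z":0.064,"ax":0,"ay":0,"az":0},{"x":0,"y":0.002,"z":0.065,"ax":0,"ay":0,"az":0},{"x":0,"y":0.002,"z":0.065,"ax":0,"ay":0,"az":0}]'
python3 -c "
from h import *
go(.5988,.0834)"
```

```text
t: 6.25
eef_pos: [0.6002, 0.083, 0.0217]
tool_rot: [0.0, 0.651, 0.759, 0.0]
contact_force: [0.4, -0.1, -1.8]
gripper_width: 0.62
grasp_force: 42.3
shift [ 0.0006 -0.0013 -0.    ] z now 0.0217 yaw 8.7
```

```bash
python3 -m jog '[{"x":0,"y":-0.001,"z":0.001,"ax":0,"ay":0,"az":0},{"x":0,"y":-0.001,"z":0.002,"ax":0,"ay":0,"az":0},{"x":0,"y":-0.001,"z":0.002,"ax":0,"ay":0,"az":0}]'
python3 -m jog '[{"x":0,"y":0,"z":0,"ax":0,"ay":0,"az":0},{"x":0,"y":0,"z":0,"ax":0,"ay":0,"az":0},{"x":0,"y":0,"z":0,"ax":0,"ay":0,"az":0},{"x":0,"y":0,"z":0,"ax":0,"ay":0,"az":0},{"x":0,"y":0,"z":0,"ax":0,"ay":0,"az":0}]' 1
python3 -m jog '[{"x":0,"y":0,"z":-0.01,"ax":0,"ay":0,"az":0},{"x":0,"y":0,"z":-0.03,"ax":0,"ay":0,"az":0},{"x":0,"y":0,"z":-0.055,"ax":0,"ay":0,"az":0},{"x":0,"y":0,"z":-0.08,"ax":0,"ay":0,"az":0},{"x":0,"y":0,"z":-0.1,"ax":0,"ay":0,"az":0},{"x":0,"y":0,"z":-0.1,"ax":0,"ay":0,"az":0}]'
python3 -c "
from h import *
go(.431,.129)"
```

```text
t: 6.55
eef_pos: [0.5988, 0.0829, 0.0193]
tool_rot: [-0.0, 0.651, 0.759, 0.0]
contact_force: [0.2, 0.1, -1.2]
gripper_width: 0.621
grasp_force: 42.3
t: 7.05
eef_pos: [0.5989, 0.0828, 0.0193]
tool_rot: [0.0, 0.651, 0.759, 0.0]
contact_force: [-0.4, 0.3, -0.3]
gripper_width: 1.004
grasp_force: 0.0
t: 7.65
eef_pos: [0.6011, 0.083, 0.123]
tool_rot: [0.002, 0.652, 0.759, 0.002]
contact_force: [0.1, -0.3, 0.3]
gripper_width: 0.999
grasp_force: 0.0
shift [ 0.0712 -0.1612 -0.0009] z now 0.123 yaw 8.69
```

```bash
python3 -m jog '[{"x":0.006,"y":-0.014,"z":0,"ax":0,"ay":0,"az":0},{"x":0.018,"y":-0.04,"z":0,"ax":0,"ay":0,"az":0},{"x":0.03,"y":-0.068,"z":0,"ax":0,"ay":0,"az":0},{"x":0.042,"y":-0.096,"z":0,"ax":0,"ay":0,"az":0},{"x":0.054,"y":-0.124,"z":0,"ax":0,"ay":0,"az":0},{"x":0.065,"y":-0.148,"z":0,"ax":0,"ay":0,"az":0},{"x":0.071,"y":-0.161,"z":0,"ax":0,"ay":0,"az":0},{"x":0.071,"y":-0.161,"z":0,"ax":0,"ay":0,"az":0},{"x":0.071,"y":-0.161,"z":0,"ax":0,"ay":0,"az":0},{"x":0.071,"y":-0.161,"z":0,"ax":0,"ay":0,"az":0}]'
python3 -c "
from h import *
snap('top','t1');go(.431,.129)
import cv2;im=cv2.imread('pics/t1.png')[130:275,160:500];cv2.imwrite('pics/c4.png',cv2.resize(im,None,fx=2.3,fy=2.3,interpolation=2))"
```

```text
t: 8.65
eef_pos: [0.4305, 0.1284, 0.1195]
tool_rot: [0.001, 0.652, 0.758, 0.0]
contact_force: [0.0, -0.2, -0.7]
gripper_width: 1.001
grasp_force: 0.0
shift [0.0005 0.0007 0.    ] z now 0.1194 yaw 8.64
```

View pics/c4.png

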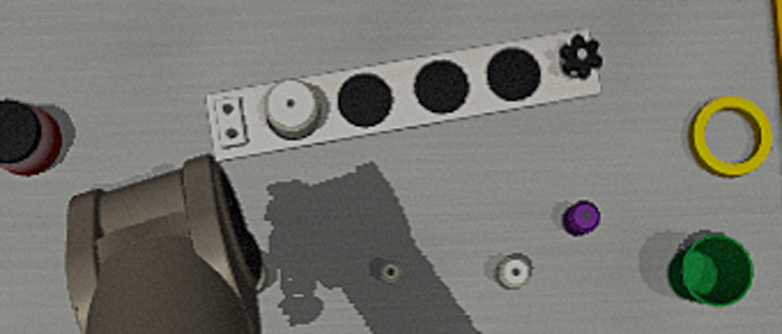

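Plug 4 stands on the last pad, dot at (286.1,174.8). Descending on plug 3 and checking that dot.

```bash
python3 -m jog '[{"x":0,"y":0.001,"z":0.025,"ax":0,"ay":0,"az":0},{"x":0,"y":0.001,"z":0.05,"ax":0,"ay":0,"az":0},{"x":0,"y":0.001,"z":0.075,"ax":0,"ay":0,"az":0},{"x":0,"y":0.001,"z":0.09,"ax":0,"ay":0,"az":0},{"x":0,"y":0.001,"z":0.102,"ax":0,"ay":0,"az":0},{"x":0,"y":0.001,"z":0.109,"ax":0,"ay":0,"az":0},{"x":0,"y":0.001,"z":0.111,"ax":0,"ay":0,"az":0},{"x":0,"y":0.001,"z":0.111,"ax":0,"ay":0,"az":0}]'
python3 -c "
from h import *
print(cast('top',[(286.1,174.8)],.062));go(.431,.129)"
python3 -m jog '[{"x":0,"y":0,"z":0,"ax":0,"ay":0,"az":0},{"x":0,"y":0,"z":0,"ax":0,"ay":0,"az":0},{"x":0,"y":0,"z":0,"ax":0,"ay":0,"az":0},{"x":0,"y":0,"z":0,"ax":0,"ay":0,"az":0},{"x":0,"y":0,"z":0,"ax":0,"ay":0,"az":0},{"x":0,"y":0,"z":0,"ax":0,"ay":0,"az":0},{"x":0,"y":0,"z":0,"ax":0,"ay":0,"az":0},{"x":0,"y":0,"z":0,"ax":0,"ay":0,"az":0}]' 0 40
python3 -m jog '[{"x":0,"y":0,"z":-0.01,"ax":0,"ay":0,"az":0},{"x":0,"y":0,"z":-0.03,"ax":0,"ay":0,"az":0},{"x":0,"y":0,"z":-0.055,"ax":0,"ay":0,"az":0},{"x":0,"y":0,"z":-0.08,"ax":0,"ay":0,"az":0},{"x":0,"y":0,"z":-0.1,"ax":0,"ay":0,"az":0},{"x":0,"y":0,"z":-0.1,"ax":0,"ay":0,"az":0}]'
python3 -c "
from h import *
go(.6098,.0092)"
```

```text
t: 9.5
eef_pos: [0.4303, 0.1288, 0.0084]
tool_rot: [0.0, 0.651, 0.759, 0.0]
contact_force: [0.3, 0.6, -0.4]
gripper_width: 1.0
grasp_force: 0.0
[[0.59757546 0.08177019 0.062     ]]
shift [0.0001 0.0007 0.    ] z now 0.0084 yaw 8.69
t: 10.3
eef_pos: [0.4304, 0.1291, 0.009]
tool_rot: [0.0, 0.651, 0.759, 0.001]
contact_force: [-1.2, -0.8, 7.7]
gripper_width: 0.48
grasp_force: 39.6
t: 10.9
eef_pos: [0.4315, 0.1295, 0.111]
tool_rot: [0.001, 0.651, 0.759, 0.002]
contact_force: [1.4, 0.4, -1.4]
gripper_width: 0.482
grasp_force: 40.7
shift [-0.1459  0.158   0.0005] z now 0.111 yaw 8.7
```

Plug 4 is within 2 mm of its pad centre. Carrying plug 3 over.

```bash
python3 -m jog '[{"x":-0.01,"y":0.01,"z":0,"ax":0,"ay":0,"az":0},{"x":-0.028,"y":0.03,"z":0,"ax":0,"ay":0,"az":0},{"x":-0.049,"y":0.053,"z":0,"ax":0,"ay":0,"az":0},{"x":-0.07,"y":0.076,"z":0,"ax":0,"ay":0,"az":0},{"x":-0.091,"y":0.099,"z":0,"ax":0,"ay":0,"az":0},{"x":-0.112,"y":0.122,"z":0,"ax":0,"ay":0,"az":0},{"x":-0.131,"y":0.142,"z":0,"ax":0,"ay":0,"az":0},{"x":-0.142,"y":0.154,"z":0,"ax":0,"ay":0,"az":0},{"x":-0.146,"y":0.158,"z":0,"ax":0,"ay":0,"az":0},{"x":-0.146,"y":0.158,"z":0,"ax":0,"ay":0,"az":0},{"x":-0.146,"y":0.158,"z":0,"ax":0,"ay":0,"az":0}]'
python3 -m jog '[{"x":0,"y":0,"z":0.015,"ax":0,"ay":0,"az":0},{"x":0,"y":0,"z":0.03,"ax":0,"ay":0,"az":0},{"x":0,"y":0,"z":0.045,"ax":0,"ay":0,"az":0},{"x":0,"y":0,"z":0.06,"ax":0,"ay":0,"az":0},{"x":0,"y":0,"z":0.07,"ax":0,"ay":0,"az":0},{"x":0,"y":0,"z":0.077,"ax":0,"ay":0,"az":0},{"x":0,"y":0,"z":0.08,"ax":0,"ay":0,"az":0},{"x":0,"y":0,"z":0.08,"ax":0,"ay":0,"az":0},{"x":0,"y":0,"z":0.08,"ax":0,"ay":0,"az":0}]'
python3 -c "
from h import *
go(.6098,.0092)"
```

```text
t: 12.0
eef_pos: [0.607, 0.0092, 0.1077]
tool_rot: [-0.001, 0.651, 0.759, -0.0]
contact_force: [0.1, 0.3, -1.5]
gripper_width: 0.487
grasp_force: 40.7
t: 12.9
eef_pos: [0.6087, 0.0083, 0.0288]
tool_rot: [0.0, 0.651, 0.759, 0.0]
contact_force: [0.0, 0.3, -0.6]
gripper_width: 0.481
grasp_force: 40.7
shift [0.0007 0.0012 0.    ] z now 0.0288 yaw 8.7
```

Needs 0.0075 more down.

```bash
python3 -m jog '[{"x":0.001,"y":0.001,"z":0.003,"ax":0,"ay":0,"az":0},{"x":0.001,"y":0.001,"z":0.006,"ax":0,"ay":0,"az":0},{"x":0.001,"y":0.001,"z":0.0075,"ax":0,"ay":0,"az":0},{"x":0.001,"y":0.001,"z":0.0075,"ax":0,"ay":0,"az":0}]'
python3 -m jog '[{"x":0,"y":0,"z":0,"ax":0,"ay":0,"az":0},{"x":0,"y":0,"z":0,"ax":0,"ay":0,"az":0},{"x":0,"y":0,"z":0,"ax":0,"ay":0,"az":0},{"x":0,"y":0,"z":0,"ax":0,"ay":0,"az":0},{"x":0,"y":0,"z":0,"ax":0,"ay":0,"az":0},{"x":0,"y":0,"z":0,"ax":0,"ay":0,"az":0}]' 1
python3 -m jog '[{"x":0,"y":0,"z":-0.01,"ax":0,"ay":0,"az":0},{"x":0,"y":0,"z":-0.03,"ax":0,"ay":0,"az":0},{"x":0,"y":0,"z":-0.055,"ax":0,"ay":0,"az":0},{"x":0,"y":0,"z":-0.08,"ax":0,"ay":0,"az":0},{"x":0,"y":0,"z":-0.1,"ax":0,"ay":0,"az":0},{"x":0,"y":0,"z":-0.1,"ax":0,"ay":0,"az":0},{"x":0,"y":0,"z":-0.1,"ax":0,"ay":0,"az":0}]'
python3 -c "
from h import *
go(.4275,-.135)"
```

```text
t: 13.3
eef_pos: [0.6091, 0.0098, 0.0211]
tool_rot: [-0.0, 0.651, 0.759, 0.0]
contact_force: [-1.2, 0.3, 3.5]
gripper_width: 0.481
grasp_force: 40.9
t: 13.9
eef_pos: [0.609, 0.0095, 0.0207]
tool_rot: [-0.0, 0.651, 0.759, -0.0]
contact_force: [-0.0, 0.4, -0.1]
gripper_width: 0.999
grasp_force: 0.0
t: 14.6
eef_pos: [0.6093, 0.0096, 0.1214]
tool_rot: [0.0, 0.651, 0.759, 0.001]
contact_force: [-0.0, 0.2, -0.8]
gripper_width: 1.002
grasp_force: 0.0
shift [-0.1154 -0.2016 -0.0003] z now 0.1214 yaw 8.71
```

```bash
python3 -m jog '[{"x":-0.008,"y":-0.014,"z":0,"ax":0,"ay":0,"az":0},{"x":-0.022,"y":-0.038,"z":0,"ax":0,"ay":0,"az":0},{"x":-0.038,"y":-0.066,"z":0,"ax":0,"ay":0,"az":0},{"x":-0.054,"y":-0.094,"z":0,"ax":0,"ay":0,"az":0},{"x":-0.07,"y":-0.122,"z":0,"ax":0,"ay":0,"az":0},{"x":-0.086,"y":-0.15,"z":0,"ax":0,"ay":0,"az":0},{"x":-0.1,"y":-0.175,"z":0,"ax":0,"ay":0,"az":0},{"x":-0.111,"y":-0.194,"z":0,"ax":0,"ay":0,"az":0},{"x":-0.1155,"y":-0.2016,"z":0,"ax":0,"ay":0,"az":0},{"x":-0.1155,"y":-0.2016,"z":0,"ax":0,"ay":0,"az":0},{"x":-0.1155,"y":-0.2016,"z":0,"ax":0,"ay":0,"az":0}]'
python3 -m jog '[{"x":0,"y":0,"z":0.015,"ax":0,"ay":0,"az":0},{"x":0,"y":0,"z":0.03,"ax":0,"ay":0,"az":0},{"x":0,"y":0,"z":0.03,"ax":0,"ay":0,"az":0},{"x":0,"y":0,"z":0.03,"ax":0,"ay":0,"az":0}]'
python3 -c "
from h import *
go(.4275,-.135)"
```

```text
t: 15.7
eef_pos: [0.4282, -0.1345, 0.1206]
tool_rot: [0.0, 0.651, 0.759, 0.0]
contact_force: [0.0, -0.2, -0.6]
gripper_width: 0.994
grasp_force: 0.0
t: 16.1
eef_pos: [0.4279, -0.1346, 0.0907]
tool_rot: [-0.0, 0.651, 0.759, -0.0]
contact_force: [0.5, 0.1, 0.0]
gripper_width: 1.004
grasp_force: 0.0
shift [-0.0004 -0.0005  0.    ] z now 0.0907 yaw 8.78
```

```bash
python3 -m jog '[{"x":0,"y":0,"z":0.015,"ax":0,"ay":0,"az":0},{"x":0,"y":0,"z":0.035,"ax":0,"ay":0,"az":0},{"x":0,"y":0,"z":0.055,"ax":0,"ay":0,"az":0},{"x":0,"y":0,"z":0.068,"ax":0,"ay":0,"az":0},{"x":0,"y":0,"z":0.077,"ax":0,"ay":0,"az":0},{"x":0,"y":0,"z":0.08,"ax":0,"ay":0,"az":0},{"x":0,"y":0,"z":0.08,"ax":0,"ay":0,"az":0}]'
python3 -m jog '[{"x":0,"y":0,"z":0,"ax":0,"ay":0,"az":0},{"x":0,"y":0,"z":0,"ax":0,"ay":0,"az":0},{"x":0,"y":0,"z":0,"ax":0,"ay":0,"az":0},{"x":0,"y":0,"z":0,"ax":0,"ay":0,"az":0},{"x":0,"y":0,"z":0,"ax":0,"ay":0,"az":0},{"x":0,"y":0,"z":0,"ax":0,"ay":0,"az":0},{"x":0,"y":0,"z":0,"ax":0,"ay":0,"az":0},{"x":0,"y":0,"z":0,"ax":0,"ay":0,"az":0},{"x":0,"y":0,"z":0,"ax":0,"ay":0,"az":0}]' 0 40
python3 -m jog '[{"x":0,"y":0,"z":-0.01,"ax":0,"ay":0,"az":0},{"x":0,"y":0,"z":-0.03,"ax":0,"ay":0,"az":0},{"x":0,"y":0,"z":-0.055,"ax":0,"ay":0,"az":0},{"x":0,"y":0,"z":-0.08,"ax":0,"ay":0,"az":0},{"x":0,"y":0,"z":-0.1,"ax":0,"ay":0,"az":0},{"x":0,"y":0,"z":-0.1,"ax":0,"ay":0,"az":0}]'
python3 -c "
from h import *
go(.6225,-.0708)"
```

```text
t: 16.8
eef_pos: [0.4277, -0.1351, 0.011]
tool_rot: [0.0, 0.651, 0.759, 0.0]
contact_force: [-0.4, 0.7, -0.3]
gripper_width: 1.001
grasp_force: 0.0
t: 17.7
eef_pos: [0.4276, -0.1351, 0.0113]
tool_rot: [0.0, 0.651, 0.759, 0.0]
contact_force: [-1.7, 1.5, 6.9]
gripper_width: 0.365
grasp_force: 39.1
t: 18.3
eef_pos: [0.4289, -0.1355, 0.1134]
tool_rot: [0.002, 0.651, 0.759, 0.002]
contact_force: [0.2, -0.4, -1.3]
gripper_width: 0.364
grasp_force: 39.8
shift [0.0347 0.2011 0.001 ] z now 0.1134 yaw 8.7
```

```bash
python3 -m jog '[{"x":0.002,"y":0.012,"z":0,"ax":0,"ay":0,"az":0},{"x":0.006,"y":0.036,"z":0,"ax":0,"ay":0,"az":0},{"x":0.011,"y":0.064,"z":0,"ax":0,"ay":0,"az":0},{"x":0.016,"y":0.092,"z":0,"ax":0,"ay":0,"az":0},{"x":0.021,"y":0.12,"z":0,"ax":0,"ay":0,"az":0},{"x":0.026,"y":0.148,"z":0,"ax":0,"ay":0,"az":0},{"x":0.03,"y":0.174,"z":0,"ax":0,"ay":0,"az":0},{"x":0.034,"y":0.194,"z":0,"ax":0,"ay":0,"az":0},{"x":0.035,"y":0.202,"z":0,"ax":0,"ay":0,"az":0},{"x":0.035,"y":0.202,"z":0,"ax":0,"ay":0,"az":0},{"x":0.035,"y":0.202,"z":0,"ax":0,"ay":0,"az":0}]'
python3 -m jog '[{"x":0,"y":0,"z":0.015,"ax":0,"ay":0,"az":0},{"x":0,"y":0,"z":0.03,"ax":0,"ay":0,"az":0},{"x":0,"y":0,"z":0.045,"ax":0,"ay":0,"az":0},{"x":0,"y":0,"z":0.06,"ax":0,"ay":0,"az":0},{"x":0,"y":0,"z":0.07,"ax":0,"ay":0,"az":0},{"x":0,"y":0,"z":0.077,"ax":0,"ay":0,"az":0},{"x":0,"y":0,"z":0.08,"ax":0,"ay":0,"az":0},{"x":0,"y":0,"z":0.08,"ax":0,"ay":0,"az":0},{"x":0,"y":0,"z":0.08,"ax":0,"ay":0,"az":0}]'
python3 -c "
from h import *
go(.6225,-.0708)"
```

```text
t: 19.4
eef_pos: [0.6205, -0.0705, 0.1099]
tool_rot: [-0.001, 0.652, 0.759, -0.001]
contact_force: [-0.4, 0.3, -0.2]
gripper_width: 0.364
grasp_force: 39.7
t: 20.3
eef_pos: [0.6221, -0.0701, 0.0313]
tool_rot: [0.0, 0.651, 0.759, 0.0]
contact_force: [0.5, -0.1, -0.3]
gripper_width: 0.359
grasp_force: 39.8
shift [-0.0008  0.0003  0.    ] z now 0.0313 yaw 8.7
```

```bash
python3 -m jog '[{"x":0,"y":0,"z":0.003,"ax":0,"ay":0,"az":0},{"x":0,"y":0,"z":0.006,"ax":0,"ay":0,"az":0},{"x":0,"y":0,"z":0.008,"ax":0,"ay":0,"az":0},{"x":0,"y":0,"z":0.008,"ax":0,"ay":0,"az":0}]'
python3 -m jog '[{"x":0,"y":0,"z":0,"ax":0,"ay":0,"az":0},{"x":0,"y":0,"z":0,"ax":0,"ay":0,"az":0},{"x":0,"y":0,"z":0,"ax":0,"ay":0,"az":0},{"x":0,"y":0,"z":0,"ax":0,"ay":0,"az":0},{"x":0,"y":0,"z":0,"ax":0,"ay":0,"az":0},{"x":0,"y":0,"z":0,"ax":0,"ay":0,"az":0},{"x":0,"y":0,"z":0,"ax":0,"ay":0,"az":0}]' 1
python3 -m jog '[{"x":0,"y":0,"z":-0.01,"ax":0,"ay":0,"az":0},{"x":0,"y":0,"z":-0.03,"ax":0,"ay":0,"az":0},{"x":0,"y":0,"z":-0.055,"ax":0,"ay":0,"az":0},{"x":0,"y":0,"z":-0.08,"ax":0,"ay":0,"az":0},{"x":0,"y":0,"z":-0.1,"ax":0,"ay":0,"az":0},{"x":0,"y":0,"z":-0.1,"ax":0,"ay":0,"az":0},{"x":0,"y":0,"z":-0.1,"ax":0,"ay":0,"az":0}]'
python3 -c "
from h import *
go(.4295,-.0138)"
```

```text
t: 20.7
eef_pos: [0.6217, -0.0699, 0.0234]
tool_rot: [-0.0, 0.651, 0.759, 0.0]
contact_force: [-1.7, 0.9, 5.5]
gripper_width: 0.361
grasp_force: 40.3
t: 21.4
eef_pos: [0.6216, -0.07, 0.0228]
tool_rot: [-0.0, 0.651, 0.759, -0.0]
contact_force: [-0.1, 0.2, 0.0]
gripper_width: 0.997
grasp_force: 0.0
t: 22.1
eef_pos: [0.6218, -0.0699, 0.1234]
tool_rot: [0.0, 0.651, 0.759, 0.0]
contact_force: [-0.4, 0.3, -0.8]
gripper_width: 1.004
grasp_force: 0.0
shift [ 0.0846 -0.1816 -0.0002] z now 0.1234 yaw 8.71
```

```bash
python3 -m jog '[{"x":0.006,"y":-0.012,"z":0,"ax":0,"ay":0,"az":0},{"x":0.016,"y":-0.034,"z":0,"ax":0,"ay":0,"az":0},{"x":0.028,"y":-0.06,"z":0,"ax":0,"ay":0,"az":0},{"x":0.04,"y":-0.086,"z":0,"ax":0,"ay":0,"az":0},{"x":0.052,"y":-0.112,"z":0,"ax":0,"ay":0,"az":0},{"x":0.064,"y":-0.138,"z":0,"ax":0,"ay":0,"az":0},{"x":0.075,"y":-0.162,"z":0,"ax":0,"ay":0,"az":0},{"x":0.083,"y":-0.177,"z":0,"ax":0,"ay":0,"az":0},{"x":0.0846,"y":-0.1816,"z":0,"ax":0,"ay":0,"az":0},{"x":0.0846,"y":-0.1816,"z":0,"ax":0,"ay":0,"az":0},{"x":0.0846,"y":-0.1816,"z":0,"ax":0,"ay":0,"az":0}]'
python3 -m jog '[{"x":0,"y":0,"z":0.015,"ax":0,"ay":0,"az":0},{"x":0,"y":0,"z":0.03,"ax":0,"ay":0,"az":0},{"x":0,"y":0,"z":0.03,"ax":0,"ay":0,"az":0},{"x":0,"y":0,"z":0.03,"ax":0,"ay":0,"az":0}]'
python3 -c "
from h import *
go(.4295,-.0138)"
```

```text
t: 23.2
eef_pos: [0.4303, -0.014, 0.1228]
tool_rot: [0.0, 0.651, 0.759, 0.0]
contact_force: [-0.2, -0.7, 0.2]
gripper_width: 1.002
grasp_force: 0.0
t: 23.6
eef_pos: [0.4299, -0.0142, 0.0928]
tool_rot: [0.0, 0.652, 0.759, -0.0]
contact_force: [0.3, 0.2, 0.0]
gripper_width: 1.0
grasp_force: 0.0
shift [ 0.0005 -0.0003 -0.    ] z now 0.0928 yaw 8.67
```

```bash
python3 -m jog '[{"x":0,"y":0,"z":0.015,"ax":0,"ay":0,"az":0},{"x":0,"y":0,"z":0.035,"ax":0,"ay":0,"az":0},{"x":0,"y":0,"z":0.055,"ax":0,"ay":0,"az":0},{"x":0,"y":0,"z":0.068,"ax":0,"ay":0,"az":0},{"x":0,"y":0,"z":0.077,"ax":0,"ay":0,"az":0},{"x":0,"y":0,"z":0.08,"ax":0,"ay":0,"az":0},{"x":0,"y":0,"z":0.08,"ax":0,"ay":0,"az":0}]'
python3 -m jog '[{"x":0,"y":0,"z":0,"ax":0,"ay":0,"az":0},{"x":0,"y":0,"z":0,"ax":0,"ay":0,"az":0},{"x":0,"y":0,"z":0,"ax":0,"ay":0,"az":0},{"x":0,"y":0,"z":0,"ax":0,"ay":0,"az":0},{"x":0,"y":0,"z":0,"ax":0,"ay":0,"az":0},{"x":0,"y":0,"z":0,"ax":0,"ay":0,"az":0},{"x":0,"y":0,"z":0,"ax":0,"ay":0,"az":0},{"x":0,"y":0,"z":0,"ax":0,"ay":0,"az":0},{"x":0,"y":0,"z":0,"ax":0,"ay":0,"az":0},{"x":0,"y":0,"z":0,"ax":0,"ay":0,"az":0}]' 0 30
python3 -m jog '[{"x":0,"y":0,"z":-0.01,"ax":0,"ay":0,"az":0},{"x":0,"y":0,"z":-0.03,"ax":0,"ay":0,"az":0},{"x":0,"y":0,"z":-0.055,"ax":0,"ay":0,"az":0},{"x":0,"y":0,"z":-0.08,"ax":0,"ay":0,"az":0},{"x":0,"y":0,"z":-0.1,"ax":0,"ay":0,"az":0},{"x":0,"y":0,"z":-0.1,"ax":0,"ay":0,"az":0}]'
python3 -c "
from h import *
go(.6339,-.1461)"
```

```text
t: 24.3
eef_pos: [0.4298, -0.0139, 0.013]
tool_rot: [0.0, 0.651, 0.759, 0.0]
contact_force: [-0.2, 0.3, -0.4]
gripper_width: 1.001
grasp_force: 0.0
t: 25.3
eef_pos: [0.4296, -0.0138, 0.0131]
tool_rot: [0.0, 0.651, 0.759, 0.0]
contact_force: [-1.6, -0.7, 5.5]
gripper_width: 0.239
grasp_force: 29.3
t: 25.9
eef_pos: [0.431, -0.0137, 0.1153]
tool_rot: [0.001, 0.651, 0.759, 0.002]
contact_force: [0.3, -0.3, -0.2]
gripper_width: 0.248
grasp_force: 29.5
shift [-0.1616  0.1805  0.0008] z now 0.1153 yaw 8.7
```

```bash
python3 -m jog '[{"x":-0.01,"y":0.011,"z":0,"ax":0,"ay":0,"az":0},{"x":-0.029,"y":0.032,"z":0,"ax":0,"ay":0,"az":0},{"x":-0.05,"y":0.056,"z":0,"ax":0,"ay":0,"az":0},{"x":-0.072,"y":0.08,"z":0,"ax":0,"ay":0,"az":0},{"x":-0.094,"y":0.105,"z":0,"ax":0,"ay":0,"az":0},{"x":-0.116,"y":0.13,"z":0,"ax":0,"ay":0,"az":0},{"x":-0.138,"y":0.154,"z":0,"ax":0,"ay":0,"az":0},{"x":-0.155,"y":0.173,"z":0,"ax":0,"ay":0,"az":0},{"x":-0.162,"y":0.181,"z":0,"ax":0,"ay":0,"az":0},{"x":-0.162,"y":0.181,"z":0,"ax":0,"ay":0,"az":0},{"x":-0.162,"y":0.181,"z":0,"ax":0,"ay":0,"az":0}]'
python3 -m jog '[{"x":0,"y":0,"z":0.015,"ax":0,"ay":0,"az":0},{"x":0,"y":0,"z":0.03,"ax":0,"ay":0,"az":0},{"x":0,"y":0,"z":0.045,"ax":0,"ay":0,"az":0},{"x":0,"y":0,"z":0.06,"ax":0,"ay":0,"az":0},{"x":0,"y":0,"z":0.07,"ax":0,"ay":0,"az":0},{"x":0,"y":0,"z":0.077,"ax":0,"ay":0,"az":0},{"x":0,"y":0,"z":0.08,"ax":0,"ay":0,"az":0},{"x":0,"y":0,"z":0.08,"ax":0,"ay":0,"az":0},{"x":0,"y":0,"z":0.08,"ax":0,"ay":0,"az":0}]'
python3 -c "
from h import *
go(.6339,-.1461)"
```

```text
t: 27.0
eef_pos: [0.6315, -0.1458, 0.112]
tool_rot: [-0.001, 0.651, 0.759, -0.0]
contact_force: [-0.6, 0.3, -1.1]
gripper_width: 0.244
grasp_force: 29.5
t: 27.9
eef_pos: [0.6332, -0.1468, 0.0333]
tool_rot: [0.0, 0.651, 0.759, 0.0]
contact_force: [-0.6, -0.6, -0.4]
gripper_width: 0.239
grasp_force: 29.6
shift [0.0006 0.0008 0.    ] z now 0.0333 yaw 8.7
```

```bash
python3 -m jog '[{"x":0.001,"y":0.001,"z":0.003,"ax":0,"ay":0,"az":0},{"x":0.001,"y":0.001,"z":0.006,"ax":0,"ay":0,"az":0},{"x":0.001,"y":0.001,"z":0.008,"ax":0,"ay":0,"az":0},{"x":0.001,"y":0.001,"z":0.008,"ax":0,"ay":0,"az":0}]'
python3 -m jog '[{"x":0,"y":0,"z":0,"ax":0,"ay":0,"az":0},{"x":0,"y":0,"z":0,"ax":0,"ay":0,"az":0},{"x":0,"y":0,"z":0,"ax":0,"ay":0,"az":0},{"x":0,"y":0,"z":0,"ax":0,"ay":0,"az":0},{"x":0,"y":0,"z":0,"ax":0,"ay":0,"az":0},{"x":0,"y":0,"z":0,"ax":0,"ay":0,"az":0},{"x":0,"y":0,"z":0,"ax":0,"ay":0,"az":0},{"x":0,"y":0,"z":0,"ax":0,"ay":0,"az":0}]' 1
python3 -m jog '[{"x":0,"y":0,"z":-0.01,"ax":0,"ay":0,"az":0},{"x":0,"y":0,"z":-0.03,"ax":0,"ay":0,"az":0},{"x":0,"y":0,"z":-0.055,"ax":0,"ay":0,"az":0},{"x":0,"y":0,"z":-0.08,"ax":0,"ay":0,"az":0},{"x":0,"y":0,"z":-0.11,"ax":0,"ay":0,"az":0},{"x":0,"y":-0.03,"z":-0.13,"ax":0,"ay":0,"az":0},{"x":0,"y":-0.07,"z":-0.15,"ax":0,"ay":0,"az":0},{"x":0,"y":-0.11,"z":-0.15,"ax":0,"ay":0,"az":0},{"x":0,"y":-0.15,"z":-0.15,"ax":0,"ay":0,"az":0},{"x":0,"y":-0.18,"z":-0.15,"ax":0,"ay":0,"az":0},{"x":0,"y":-0.18,"z":-0.15,"ax":0,"ay":0,"az":0},{"x":0,"y":-0.18,"z":-0.15,"ax":0,"ay":0,"az":0}]'
python3 -c "
from h import *
snap('top','t2');snap('scene','s2')
import cv2
a=cv2.resize(cv2.imread('pics/t2.png')[130:275,200:500],(780,377),interpolation=2);b=cv2.imread('pics/s2.png')[100:280,180:500];b=cv2.resize(b,(390,219));
c=np.zeros((596,780,3),np.uint8);c[:377]=a;c[377:,:390]=b;cv2.imwrite('pics/c5.png',c)"
```

```text
t: 28.3
eef_pos: [0.6338, -0.1453, 0.0252]
tool_rot: [-0.0, 0.651, 0.759, 0.0]
contact_force: [-1.4, 1.2, 4.3]
gripper_width: 0.244
grasp_force: 29.9
t: 29.1
eef_pos: [0.6336, -0.1454, 0.0248]
tool_rot: [0.0, 0.651, 0.759, 0.0]
contact_force: [-0.1, 0.6, -0.2]
gripper_width: 1.0
grasp_force: 0.0
t: 30.3
eef_pos: [0.456, -0.1728, 0.1757]
tool_rot: [0.001, 0.652, 0.759, 0.001]
contact_force: [0.2, 0.1, 0.9]
gripper_width: 0.999
grasp_force: 0.0
```

View pics/c5.png

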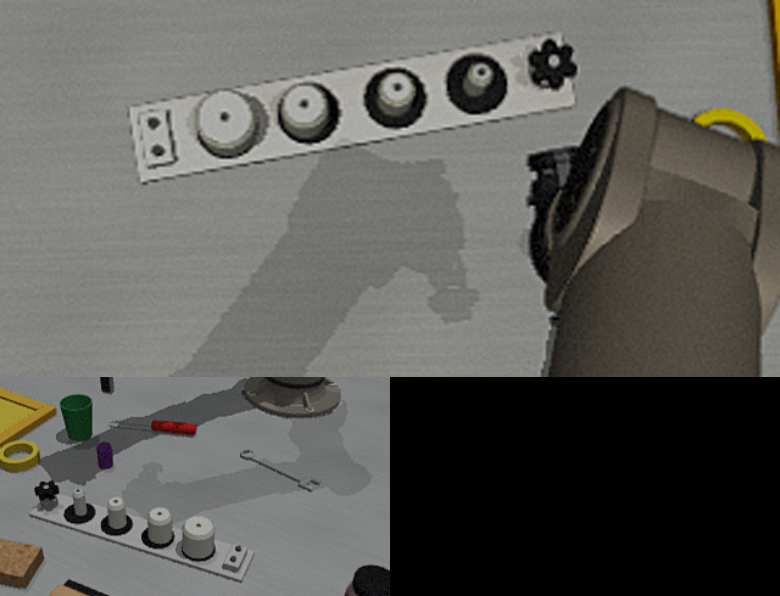

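All four plugs stand upright in order from the knob, with dots at crop (481,72), (398,87), (305,103) and (225,116), and the cup is upright. I'll do a numeric check and then hand in.

```bash
python3 - <<'E'
from h import *
d=cast("top",[(385,157.7),(353.1,163.5),(317.3,169.6),(286.5,174.6)],.062)[:,:2]
s=np.array([[.6339,-.1461],[.6225,-.0708],[.6098,.0092],[.5988,.0834]])
e=np.linalg.norm(d-s,axis=1); print(e.round(4))
if e.max()<.008: print(hand_in())
E
```

```text
[0.0023 0.0024 0.0024 0.0027]
the job is handed in; nothing more can be done
None
```

The job is handed in: all four plugs stand upright on their pads, narrowest next to the star knob and thickest at the far end, each within about 3 mm of its pad centre by the camera. The cup is still standing, and it took about 30 s of the 112 s.

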